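Hang a core basket in the weighing stand and lock its bayonet

TASK

Pick up the small steel core basket by its black grip, lower it through the slotted top ring of the weighing stand so that its cross pin hangs on the ledge inside, then twist it clockwise (seen from above) until the pin drops into the locking notches. Work gently, feeling for the notch rather than forcing it, let go of the basket hanging locked and upright, and leave everything else on the bench where it is.

Things in the scene. Friction and masses are not known exactly. Their poses are not given: they have to be found in the camera images.
- basket: Loose steel cage (300 to 500 g) holding a grey concrete core, upright on the bench at any yaw. Origin: centre of its underside, z up; cross pin and blade grip both run along its x (a half turn gives the same shape). Cage radius 23 up to 48 mm; collar radius 26 from 48 to 64 mm, lower edge tapered to radius 21; its parts pin and grip are listed apart.
- grip (a point): On the basket's axis 112 mm above its underside, in the black upright blade: 44 long (basket x), 10 thick (y), from 64 to 125 mm above the underside. Pinch it across its thickness from above.
- pin (a point): Centre of the basket's square steel cross pin, 58 mm above its underside, along basket x: 10 x 10 mm in section with a flat underside, ends 37.5 mm from the axis on both sides. Axes as the basket's.
- stand: Heavy stand fixed to the bench. Origin: centre of the underside, on the ring's vertical axis, z up. Base plate 150 x 140 x 8 mm, columns at local y = +-56 mm, on them a flat aluminium top ring: opening radius 28, outer radius 44, underside 118 and top 122 mm above the bench; nothing of it is higher than 126 mm.
- slot (a point): Middle of one of the two slots in the top ring, at its top face, 36 mm from the axis along the stand's +x; the other lies opposite. Slots are 14 mm wide (stand y) and reach out to radius 44. The basket's pin passes down through both when basket x is in line with stand x, either way round.
- ledge_top (a point): Point on the ring axis level with the ledge, 106 mm above the bench. The ledge is a flat ring under the top ring, inner radius 29 mm; the pin lies on it and slides clockwise (negative yaw). Pillars stop the pin about 80 degrees clockwise and 12 degrees anticlockwise of the slots.
- seat (a point): Point on the ring axis level with the notch floors, 100 mm above the bench; axes as the stand's. Two opposite notches in the ledge, 14 mm wide, 6 mm deep, upright walls, 27 to 65 degrees clockwise of the slots: where is not measured. Held up, the pin passes over them: turn under a light push of a few N (40 N is far too much), feel the 6 mm drop.
- short_core: Bystander: loose concrete core 44 mm across, 45 mm tall, origin under its centre.
- tall_core: Bystander: loose concrete core 74 mm across, 100 mm tall, origin under its centre.
- disc_core: Bystander: loose reddish stone disc 60 mm across, 18 mm thick, origin under its centre.
- jar: Bystander: loose amber jar 52 mm across, 75 mm tall, origin under its centre.
- slide_box: Bystander: loose grey box 90 x 60 x 30 mm, origin under its centre.
- brush: Bystander: loose hand brush lying on the bench beyond the work area, under 40 mm tall.
Not all that is in view belongs to the job. Leave any yellow look-alike of the basket alone.

How it is judged (in metres and radians):
On the way:
1. the cross pin has come down through the slots and lies on the ledge (pin centre 8.5 to 13 mm above the seat point, within 4 mm of the ring axis) (horizontal distance between pin and seat below 0.004 m and z of pin in the frame of seat between 0.0085 and 0.013 m), for 0.2 s.
At the end, for the whole second after the job is handed in: The basket hangs at rest in the stand, let go: its pin centre within 4 mm of the ring axis and 2 to 7.5 mm above the seat point (pin down in the notches), the basket within 0.12 rad of upright and its weight carried by the stand (horizontal distance between pin and seat below 0.004 m and z of pin in the frame of seat between 0.002 and 0.0075 m and angle between basket's own z axis and vertical below 0.12 rad and linear speed of basket below 0.03 m/s and contact force between basket and stand above 0.5 N); the robot touches nothing.
It fails at once if the basket is forced against the stand with more than 45 N (contact force between basket and stand above 45 N).
It fails at once if a bystander (a core, the disc, the jar, the slide box or the brush) moved by more than 20 mm (distance of any of short_core, tall_core, disc_core, jar, slide_box, brush from where it was at the start of the episode above 0.02 m).
It also fails if it takes over 72 s, if anything falls off the work surface, if the arm or the gripper's body presses on something with over 40 N, if the wrist force passes 120 N, or if a joint passes its speed limit or range.

ROBOT

A 6-joint arm with a two-finger parallel gripper is mounted at the origin on the work surface. World frame = base frame: x ahead of the robot, y to its left, z up, the work surface at z = 0. Lengths are in mm, angles in rad, forces in N, time in s.
With the tool pointing down it reaches from about 275 to 750 mm from the base axis. Payload 10.2 kg.
Tool frame: the origin (TCP) lies midway between the tips of the shut fingers; the grasp point (between the pads) lies 19 mm behind it; z points along the fingers, y is the line along which they close (so a half turn about z gives the same grasp; the last joint's range is limited). The gripper opens to 85 mm and grips with 20 to 120 N. Pads are 22 mm wide; open, the fingers measure 114 mm over their backs; the gripper's body (76 mm by 85 mm) begins 54 mm behind the grasp point. The pads swing forward as they close: fully open they stand 13 mm farther back than shut.
Start: joints at [1.107, 0.313, 1.498, -0, 1.331, -0.223], TCP at [125.214, 509.855, 231.294] pointing down, gripper open.
Joint ranges: [-2.94, 2.94], [-0.97, 2.17], [0.19, 2.56], [-1.23, 4.37], [0.02, 3.11], [-2.88, 2.88]. Speed limits (rad/s): [2.39, 2.39, 3.01, 3.14, 3.14, 3.14].

INTERFACE

Orientations are given as a unit quaternion [w, x, y, z].
In Python, from rig import ctrl gives the robot as it stands.
- The arm moves only by the tool send_rows, never from a script. Its argument "targets" is a list of rows, each a list of 7 numbers: the closure, from -1 (fully open) to 1 (shut), so that 0 is half open, then the shift along the tool's x, y, z in m, then the turn, a rotation vector about the tool's x, y, z in rad. In form: [[claw, dx, dy, dz, ax, ay, az], ...]. A call has exactly 10 rows; each row shifts and turns the commanded pose from where the row before left it, along the tool's axes as they then stand; what a row does not reach is not made up. A row lasts 1/8 s, in which the tool goes at most 62.5 mm and 10.7 degrees, less where a joint would pass 70% of its speed; a pose out of reach is approached as far as the arm can. A call with a gripper value outside its range is refused whole. The fingers move at their own pace and stop on an object; "squeeze" is the grip in N (left out, the last holds). Time passes only in rows, so rows that do not move let the fingers close, or fill a call up. It gives the time, the measured TCP pose, the force, the opening and the grip force at its end, in the units of the state.
- ctrl.sense(): the state, without advancing time (a new reading comes with each control period).
- ctrl.capture(name): name is "side" or "top"; returns a dict with "img" (420x560x3 uint8, red, green, blue), "camera_matrix" (3x3 intrinsics, pixels), "R" (3x3) and "t" (3): a world point X has camera coordinates R X + t. Camera axes: x right, y down, z forward; pixel columns grow to the right and rows downward; lengths in mm; the calibration is good to about 2 mm. A picture is of the moment at which its call begins. There is no depth.
- ctrl.finish_job(): hands the job in; it is judged then, once.
Trained networks look in a picture, given as the dict that the camera call returned (one of the last four; its "shot" number tells which), for a name from the list of things; names that differ only in an ending like _2 or _b are one class to them, and where a whole thing is asked for, a point or a joint stands for the part that bears it (a point fixed in the world has none). Each returns a list of dicts, best first, with "score" (0 to 1); they miss things now and then, are a little off and sometimes report something else, mostly with a low value. They report only what shows in the picture. A call takes as long as a camera call. They do not tell look-alikes from the thing itself.
- ctrl.boxes_of(query, picture): "extent" ([left, top, width, height] in pixels, round what is visible of it).
- ctrl.landmark_of(query, picture): "point" ([column, row] in pixels: a listed point, or the origin of a listed thing).
The state is a dict: "time_s": time; "joints": joint angles; "dq": joint speeds; "tau": joint torques, N m; "eef_pos": TCP position; "ee_rot": TCP orientation; "force": force on the tool from outside, world axes, zero at the start; "wrist_torque": the same for the moment, N m; "grip_width": opening from 0.0 (shut) to 1.0 (fully open); "grip_force": force on a finger pad.
Only numpy, scipy, OpenCV 4.12 (cv2) and the standard library are available. Lean on these libraries where they do the work, as an engineer would, in place of code of your own. Each camera call takes 0.05 s, during which the arm holds its last target. There are 200 camera calls.

## Working session

There is one attempt and no reset: what is moved stays moved. The work goes in short steps, Python scripts to look and compute and a tool call to move; the robot and the scene stay as the last step left them, time stands still between calls to the robot, and variables do not carry over. Pictures are saved under pics/ and viewed, at most 10 in all, crops included, and the job is handed in when it is done.

Besides the shell and the picture viewer there is one more tool, called after "Request:" by a JSON object that holds its "op" and its "data". send_rows: Moves the arm, as the interface text tells. Its arguments: {"type":"object","properties":{"targets":{"type":"array"},"squeeze":{"type":"number"}},"required":["targets"]}

```bash
mkdir -p pics; ls
cat > h.py <<'E'
import numpy as np, cv2
from rig import ctrl
def snap(n,f=None):
    p=ctrl.capture(n)
    if f: cv2.imwrite('pics/'+f,p["img"][:,:,::-1])
    return p
def ray(p,uv):
    K=np.array(p["camera_matrix"]);R=np.array(p["R"]);t=np.array(p["t"])
    d=R.T@np.linalg.inv(K)@np.array([uv[0],uv[1],1.]); return -R.T@t,d/np.linalg.norm(d)
def atz(p,uv,z):
    o,d=ray(p,uv); return o+d*(z-o[2])/d[2]
def tri(rs):
    A=sum(np.eye(3)-np.outer(d,d) for o,d in rs);b=sum((np.eye(3)-np.outer(d,d))@o for o,d in rs)
    return np.linalg.solve(A,b)
def proj(p,X):
    c=np.array(p["R"])@np.array(X)+np.array(p["t"]);k=np.array(p["camera_matrix"])@c;return k[:2]/k[2]
E
python3 - <<'E'
from h import *
np.set_printoptions(precision=1,suppress=True)
ps={n:snap(n,n+'1.png') for n in("side","top")}
print(ctrl.sense())
for n,p in ps.items():
    print(n,'cam at',ray(p,(280,210)),p["camera_matrix"][0])
    for q in("grip","pin","slot","seat","ledge_top","basket","stand","tall_core","short_core","jar","disc_core","slide_box","brush"):
        print(q,[(np.round(r["point"],1).tolist(),round(r["score"],2)) for r in ctrl.landmark_of(q,p)[:4]])
E
```

```text
pics
{'time_s': 0.1, 'joints': array([ 1.1,  0.3,  1.5, -0. ,  1.3, -0.2]), 'dq': array([ 0., -0., -0., -0.,  0.,  0.]), 'tau': array([  0. , -41.3, -26. ,  -0. ,   0. ,  -0. ]), 'eef_pos': array([125.1, 509.6, 230.8]), 'ee_rot': array([-0. ,  0.1,  1. , -0. ]), 'force': array([-0.4,  0.4,  0.4]), 'wrist_torque': array([-0., -0.,  0.]), 'grip_force': 0.0, 'grip_width': 1.0016531582283403}
side cam at (array([ 349.1, -802.3, 1069.5]), array([ 0.2,  0.6, -0.8])) [478.8   0.  277.6]
grip [([272.4, 239.0], 0.97), ([242.2, 274.2], 0.91), ([316.7, 195.8], 0.37), ([245.0, 298.7], 0.31)]
pin [([266.5, 250.0], 0.69), ([248.4, 287.1], 0.63), ([243.8, 272.5], 0.4)]
slot [([253.6, 167.8], 0.94)]
seat [([246.9, 176.0], 0.59)]
ledge_top [([240.6, 176.4], 0.63)]
basket [([245.3, 300.0], 0.89), ([272.6, 264.9], 0.75), ([290.0, 232.4], 0.26)]
stand [([245.5, 198.4], 0.57)]
tall_core [([315.3, 191.9], 0.6)]
short_core [([235.9, 248.8], 0.76)]
jar [([190.3, 148.7], 0.79)]
disc_core [([290.1, 232.1], 0.65)]
slide_box [([331.5, 393.7], 0.87)]
brush [([346.6, 257.4], 0.81)]
top cam at (array([ 425.2,  -19.6, 1405.4]), array([ 0.1, -0. , -1. ])) [447.1   0.  275.2]
grip [([329.7, 260.9], 0.55), ([303.2, 229.5], 0.5)]
pin [([330.7, 260.5], 0.67), ([299.8, 231.8], 0.49)]
slot [([215.7, 213.7], 0.87)]
seat [([216.1, 227.2], 0.83)]
ledge_top [([218.3, 225.1], 0.84), ([420.4, 230.6], 0.69)]
basket [([321.6, 262.5], 0.76), ([303.9, 234.0], 0.73)]
stand [([220.8, 227.4], 0.9)]
tall_core [([237.5, 165.1], 0.97)]
short_core [([272.4, 260.2], 0.65)]
jar [([126.2, 262.2], 0.82)]
disc_core []
slide_box [([417.7, 234.7], 0.79), ([238.3, 162.8], 0.38)]
brush [([316.8, 168.9], 0.6), ([221.9, 227.6], 0.5)]
```

Run:
```python
import cv2,numpy as np
a=cv2.imread('pics/side1.png')[120:420,150:430];b=cv2.imread('pics/top1.png')[130:350,90:450]
cv2.imwrite('pics/s1c.png',cv2.resize(a,(560,600),interpolation=cv2.INTER_CUBIC))
cv2.imwrite('pics/t1c.png',cv2.resize(b,(792,484),interpolation=cv2.INTER_CUBIC))
```

```text
(no output)
```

View pics/s1c.png

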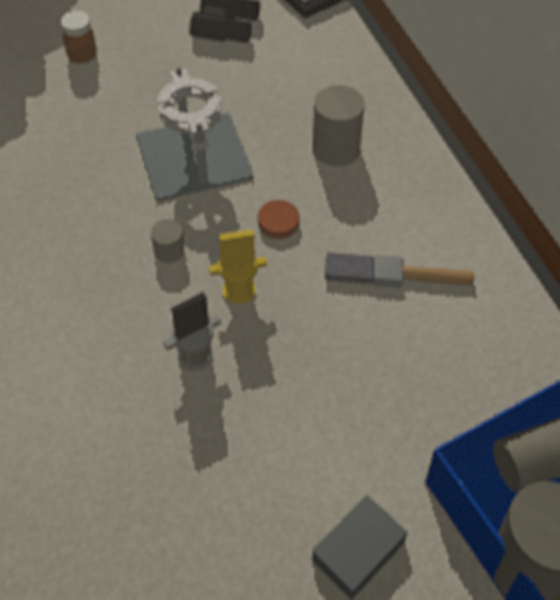

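View pics/t1c.png

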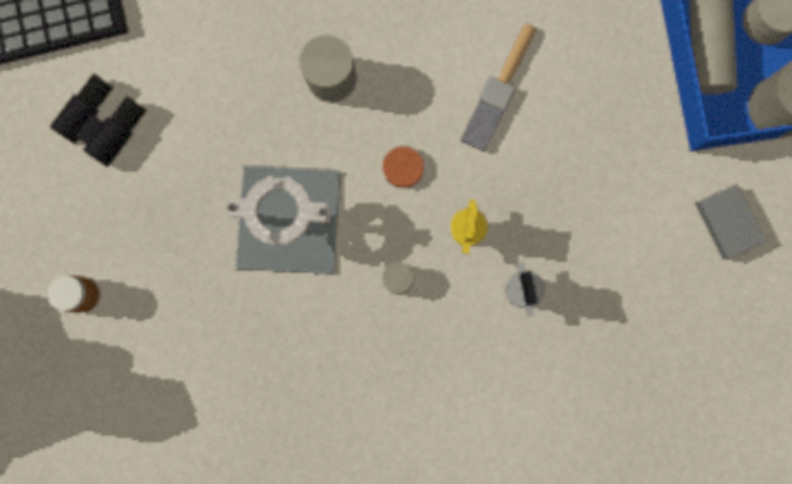

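Side view: the basket, with its black blade, is at about (245,278), the yellow look-alike at (270,250) and the ring at (245,171). In the top view the basket is at (330,261), the ring at (216,226), and the slots lie at the image's top and bottom sides of the ring. Next I measure these.

Run:
```python
from h import *
np.set_printoptions(precision=1,suppress=True)
s,t=snap("side"),snap("top")
T=lambda a,b:tri([ray(s,a),ray(t,b)])
print('grip',T((242.2,274.2),(329.7,260.9)),'slot',T((253.6,167.8),(215.7,213.7)),'seat',T((246.9,176),(216.1,227.2)))
# black blade segmentation
def comp(m,near):
    n,l,st,c=cv2.connectedComponentsWithStats(m.astype(np.uint8))
    best=min(range(1,n),key=lambda i:np.hypot(*(c[i]-near))+ (1e3 if st[i,4]<15 else 0))
    return l==best,c[best],st[best]
for n,p,nr in(('s',s,(245,278)),('t',t,(330,261))):
    im=p["img"].astype(int); m,c,st=comp(im.max(2)<62,nr)
    print(n,c,st,im[int(nr[1]),int(nr[0])])
    r=cv2.minAreaRect(np.argwhere(m)[:,::-1].astype(np.float32)); print(r, cv2.boxPoints(r).tolist())
    if n=='t':
        b=cv2.boxPoints(r); print('top corners at z125',[atz(p,x,125)[:2] for x in b])
# ring in top: bright
im=t["img"].astype(int); m,c,st=comp(im.min(2)>170,(216,226)); print('ring',c,st)
print('px->world top: centre',atz(t,(216,226),122),'dcol',atz(t,(217,226),122)-atz(t,(216,226),122),'drow',atz(t,(216,227),122)-atz(t,(216,226),122))
for q in ("jar","short_core","tall_core","disc_core"):
    for r in ctrl.boxes_of(q,t)[:2]: print(q,r["extent"],r["score"],atz(t,(r["extent"][0]+r["extent"][2]/2,r["extent"][1]+r["extent"][3]/2),40))
def up(im,x,y,w,h,k):return cv2.resize(im[y:y+h,x:x+w,::-1],None,fx=k,fy=k,interpolation=cv2.INTER_CUBIC)
A=up(t["img"],190,200,50,50,8);B=up(t["img"],305,236,50,50,8)
C=up(s["img"],215,145,60,50,6)
D=up(s["img"],215,255,60,50,6)
cv2.imwrite('pics/m2.png',np.vstack([np.hstack([A,B])[:,:720],np.hstack([C,D])])[:600+100])
M=np.vstack([np.hstack([A,B])[:,:800],np.hstack([C,D,np.zeros((300,80,3),np.uint8)])]);cv2.imwrite('pics/m2.png',cv2.resize(M,(685,600)))
```

```text
grip [ 472.4 -170.1  107.4] slot [608.4 160.5 115.3] seat [579.2 161.1  89.5]
s [244.9 278.2] [237 267  17  23 266] [42 39 34]
((244.80001831054688, 278.1000061035156), (15.205263137817383, 21.0190372467041), 63.43495178222656) [[232.00003051757812, 276.0000305175781], [250.80001831054688, 266.6000061035156], [257.6000061035156, 280.1999816894531], [238.80001831054688, 289.6000061035156]]
t [329.9 260.6] [327 254   7  14  67] [30 27 30]
((329.923095703125, 260.61541748046875), (13.728129386901855, 4.706787586212158), 78.69007110595703) [[326.2692565917969, 254.34619140625], [330.8846130371094, 253.423095703125], [333.5769348144531, 266.8846435546875], [328.9615783691406, 267.8077392578125]]
top corners at z125 [array([ 491. , -158.7]), array([ 493.6, -172. ]), array([ 455.5, -178.8]), array([ 452.9, -165.7])]
ring [118.5 262.6] [112 256  14  15 163]
px->world top: centre [573.2 157.8 122. ] dcol [-0.  -2.9  0. ] drow [-2.9 -0.1  0. ]
jar [109.0, 251.9, 28.1, 21.9] 0.7 [470.5 449.6  40. ]
jar [317.2, 251.2, 21.6, 21.9] 0.34 [ 471.8 -172.8   40. ]
short_core [263.9, 250.5, 13.3, 13.1] 0.49 [487.4   1.4  40. ]
tall_core [222.4, 145.8, 29.4, 30.3] 0.61 [788.2 106.7  40. ]
tall_core [263.4, 250.2, 17.5, 9.9] 0.47 [493.2  -3.4  40. ]
disc_core [192.2, 205.4, 51.7, 46.9] 0.68 [573.8 162.7  40. ]
disc_core [265.4, 194.0, 20.5, 18.0] 0.65 [653.9 -14.3  40. ]
```

View pics/m2.png

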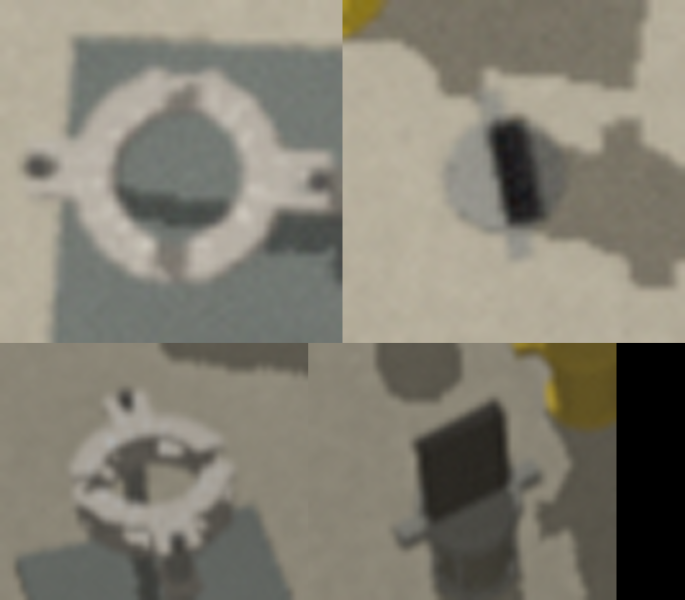

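```bash
cat >> h.py <<'E'
from scipy.spatial.transform import Rotation as Ro
def pose():
    s=ctrl.sense(); q=s["ee_rot"]; return s,np.array(s["eef_pos"]),Ro.from_quat([q[1],q[2],q[3],q[0]]).as_matrix()
def goto(x,y,z,yaw):
    """turn about tool z (az) first, then shift in tool frame, so tool y is at yaw+90deg (mod pi), tool down"""
    s,p,R=pose(); 
    cur=np.arctan2(R[1,1],R[0,1])-np.pi/2; d=(yaw-cur+np.pi/2)%np.pi-np.pi/2
    Rt=np.column_stack([[np.cos(cur+d),np.sin(cur+d),0],[-np.sin(cur+d),np.cos(cur+d),0],[0,0,1]])
    Rt[:,0]*=-1; Rt[:,2]*=-1   # tool z down
    rv=Ro.from_matrix(R.T@Rt).as_rotvec()
    print('p',p.round(1),'curyaw',round(cur,3),'rotvec',rv.round(4),'shift after turn mm',(Rt.T@(np.array([x,y,z])-p)).round(1),'F',np.round(s["force"],1),'grip',round(s["grip_width"],3),np.round(s["grip_force"],1),'t',s["time_s"],'j',np.round(s["joints"],2))
E
python3 - <<'E'
from h import *
t=snap("top")
w=lambda u,v,z:atz(t,(u,v),z)[:2]
k=8*.8565
a,b=w(190+183/k,200+95/k,122),w(190+172/k,200+258/k,122);print('ring c',(a+b)/2,'yaw',np.arctan2(*(a-b)[::-1]))
a,b=w(190+40/k,200+167/k,124),w(190+319/k,200+180/k,124);d=a-b;print('tabs c',(a+b)/2,'yaw',np.arctan2(-d[0],d[1]))
a,b=w(305+(488-343)/k,236+95/k,58),w(305+(519-343)/k,236+250/k,58);print('pin c',(a+b)/2,'yaw',np.arctan2(*(a-b)[::-1]))
print('yellow',w(303,230,110))
goto(472.5,-169.5,160,.19)
E
```

```text
ring c [574.02918705 158.09387411] yaw -0.04802917079464663
tabs c [574.92747047 157.03803533] yaw -0.04853486291536396
pin c [ 474.19695473 -172.07670252] yaw 0.17978522140140285
yellow [562.41931664 -94.033134  ]
p [125.2 509.9 231.3] curyaw -0.241 rotvec [-0.      0.     -0.4308] shift after turn mm [-212.7 -732.7   71.3] F [-0.1  0.8  0.8] grip 0.994 0.0 t 1.75 j [ 1.11  0.31  1.5  -0.    1.33 -0.22]
```

Request:
{"op": "send_rows", "data": {"targets": [[0,0,0,0,0,0,-0.1436],[0,0,0,0,0,0,-0.1436],[0,0,0,0,0,0,-0.1436],[0,-0.0142,-0.0488,0,0,0,0],[0,-0.0142,-0.0488,0,0,0,0],[0,-0.0142,-0.0488,0,0,0,0],[0,-0.0142,-0.0488,0,0,0,0],[0,-0.0142,-0.0488,0,0,0,0],[0,-0.0142,-0.0488,0,0,0,0],[0,-0.0142,-0.0488,0,0,0,0]]}}

```text
time_s: 3.0
eef_pos: [287.8, 191.7, 231.5]
ee_rot: [0.0, -0.095, 0.995, 0.0]
force: [0.2, 0.2, 0.1]
grip_width: 0.502
grip_force: 0.0
```

Request:
{"op": "send_rows", "data": {"targets": [[0,-0.0142,-0.0488,0,0,0,0],[0,-0.0142,-0.0488,0,0,0,0],[0,-0.0142,-0.0488,0,0,0,0],[0,-0.0142,-0.0488,0,0,0,0],[0,-0.0142,-0.0488,0,0,0,0],[0,-0.0142,-0.0488,0,0,0,0],[0,-0.0142,-0.0488,0,0,0,0],[0,-0.0142,-0.0488,0.02,0,0,0],[0,0,0,0.04,0,0,0],[0,0,0,0.01,0,0,0]]}}

```text
time_s: 4.25
eef_pos: [471.7, -168.4, 159.3]
ee_rot: [-0.002, -0.095, 0.996, 0.001]
force: [0.3, -0.3, 0.1]
grip_width: 0.503
grip_force: 0.0
```

Run:
```python
from h import *
goto(472.5,-169.5,93,.185)
s=snap("side");t=snap("top")
cv2.imwrite('pics/g.png',np.hstack([cv2.resize(p["img"][v:v+70,u:u+70,::-1],None,fx=5.7,fy=5.7,interpolation=cv2.INTER_CUBIC) for p,u,v in((s,205,230),(t,295,225))]))
```

```text
p [ 471.7 -168.4  159.3] curyaw 0.189 rotvec [ 0.003  -0.0031  0.0045] shift after turn mm [-0.6 -1.2 66.3] F [ 0.3 -0.3  0.1] grip 0.503 0.0 t 4.25 j [-0.58  0.33  1.67  0.    1.14 -2.34]
```

View pics/g.png

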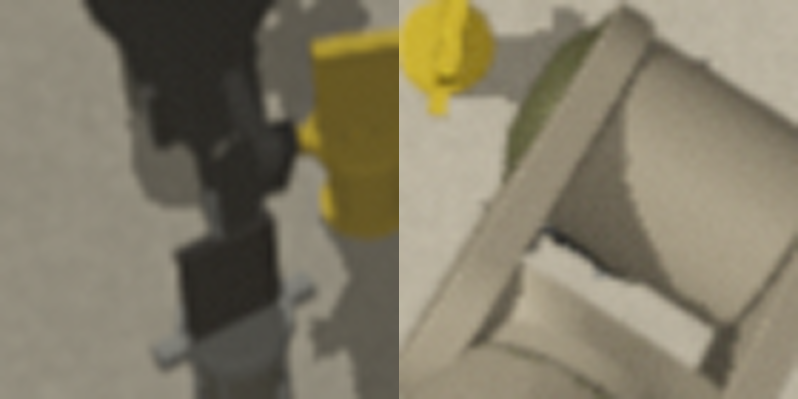

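The side view shows the fingers straddling the blade, just above it at (215,245) in the crop, with the yellow look-alike clear of them. The top view is blocked by the arm. I go down and grip.

Request:
{"op": "send_rows", "data": {"targets": [[0,-0.0006,-0.0012,0.012,0.003,-0.003,0],[0,0,0,0.015,0,0,0],[0,0,0,0.015,0,0,0],[0,0,0,0.012,0,0,0],[0,0,0,0.012,0,0,0],[0,0,0,0,0,0,0],[0.5,0,0,0,0,0,0],[1,0,0,0,0,0,0],[1,0,0,0,0,0,0],[1,0,0,0,0,0,0]], "squeeze": 60}}

```text
time_s: 5.6
eef_pos: [474.0, -170.2, 95.7]
ee_rot: [0.002, -0.095, 0.995, -0.002]
force: [-0.5, -1.6, 3.8]
grip_width: 0.107
grip_force: 60.3
```

Run:
```python
from h import *
goto(574.5,157.5,250,-.048)
```

```text
p [ 474.  -170.2   95.7] curyaw 0.19 rotvec [-0.0034  0.0043  0.238 ] shift after turn mm [ -84.7  332.1 -154.3] F [-0.5 -1.6  3.8] grip 0.107 60.3 t 5.6 j [-0.58  0.42  1.74 -0.    0.98 -2.34]
```

Request:
{"op": "send_rows", "data": {"targets": [[1,0,0,-0.01,0,0,0],[1,0,0,-0.025,0,0,0],[1,0,0,-0.035,0,0,0],[1,0,0,-0.035,0,0,0],[1,0,0,-0.035,0,0,0.08],[1,0,0,-0.015,0,0,0.08],[1,0,0,0,0,0,0.078],[1,-0.0085,0.0332,0,0,0,0],[1,-0.0085,0.0332,0,0,0,0],[1,-0.0085,0.0332,0,0,0,0]]}}

```text
time_s: 6.85
eef_pos: [503.0, -70.0, 250.0]
ee_rot: [0.001, 0.024, 1.0, -0.001]
force: [0.1, -0.9, -5.3]
grip_width: 0.106
grip_force: 59.4
```

Request:
{"op": "send_rows", "data": {"targets": [[1,-0.0085,0.0332,0,0,0,0],[1,-0.0085,0.0332,0,0,0,0],[1,-0.0085,0.0332,0,0,0,0],[1,-0.0085,0.0332,0,0,0,0],[1,-0.0085,0.0332,0,0,0,0],[1,-0.0085,0.0332,0,0,0,0],[1,-0.0085,0.0332,0,0,0,0],[1,0,0,0,0,0,0],[1,0,0,0,0,0,0],[1,0,0,0,0,0,0]]}}

```text
time_s: 8.1
eef_pos: [573.7, 157.2, 249.9]
ee_rot: [0.002, 0.024, 1.0, -0.001]
force: [1.5, -0.1, -4.7]
grip_width: 0.105
grip_force: 59.8
```

Run:
```python
from h import *
goto(574.5,157.5,235,-.048)
s=snap("side");t=snap("top")
cv2.imwrite('pics/h.png',np.hstack([cv2.resize(p["img"][v:v+70,u:u+70,::-1],None,fx=5.7,fy=5.7,interpolation=cv2.INTER_CUBIC) for p,u,v in((s,210,125),(t,181,190))]))
np.save('s.npy',s["img"])
print([ (r["point"],r["score"]) for q in("pin","grip","slot") for r in ctrl.landmark_of(q,s)[:2]])
```

```text
p [573.7 157.2 249.9] curyaw -0.049 rotvec [-0.0024  0.0031 -0.001 ] shift after turn mm [-0.8  0.4 14.9] F [ 1.5 -0.1 -4.7] grip 0.105 59.8 t 8.1 j [ 0.07  0.46  1.24 -0.    1.44 -1.45]
[([241.9, 143.4], 0.98), ([267.8, 253.5], 0.83), ([239.3, 129.4], 0.68), ([271.2, 238.2], 0.59), ([241.2, 173.1], 0.56), ([258.6, 164.4], 0.55)]
```

View pics/h.png

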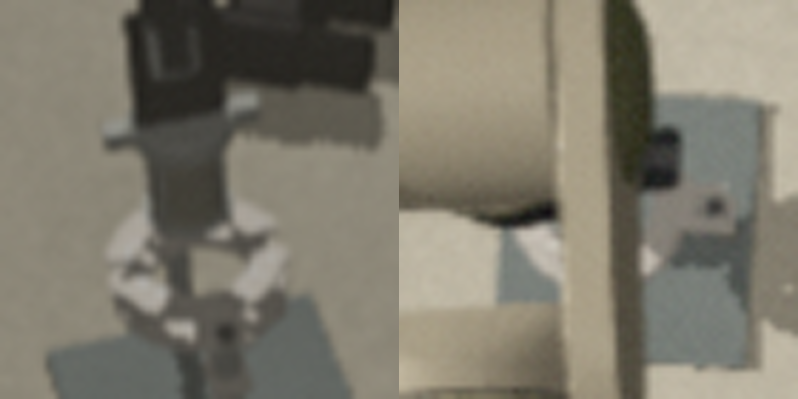

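Run:
```python
from h import *
s=snap("side");s0=cv2.imread('pics/side1.png')
for n,X in(('pin',(573.7,157.2,212.2)),('pinX+',(573.7+37.5*.9988,157.2-37.5*.048,212.2)),('pinX-',(573.7-37.5*.9988,157.2+37.5*.048,212.2)),('ring122',(574.5,157.5,122)),('tab+',(574.5+56*.048,157.5+56,126)),('tab-',(574.5-56*.048,157.5-56,126)),('slot+',(574.5+36,157.5-36*.048,122)),('slot-',(574.5-36,157.5+36*.048,122))): print(n,proj(s,X).round(2))
print('d/dx',proj(s,(583.7,157.2,212.2))-proj(s,(573.7,157.2,212.2)),'d/dy',proj(s,(573.7,167.2,212.2))-proj(s,(573.7,157.2,212.2)))
# bright ring mask: outer ellipse in side image before arm was there
def big(im,f,pts):
    k=8;c=cv2.resize(im,None,fx=k,fy=k,interpolation=cv2.INTER_CUBIC)
    for p in pts: cv2.polylines(c,[np.round((np.array(p)+.5)*k-.5).astype(np.int32).reshape(-1,1,2)],True,(0,0,255),1)
    return c
a=np.linspace(0,2*np.pi,80)
circ=lambda r,z:[proj(s,(574.5+r*np.cos(x),157.5+r*np.sin(x),z)) for x in a]
box=lambda x0,y0,z:[proj(s,(573.7+x*.9988+y*.048,157.2-x*.048+y*.9988,z)) for x,y in((37.5,5),(37.5,-5),(-37.5,-5),(-37.5,5))]
A=big(s0,'',[circ(28,122),circ(44,122)])[140*8:200*8,218*8:275*8]
B=big(s["img"][:,:,::-1].copy(),'',[box(0,0,217.2),box(0,0,207.2)])[130*8:190*8,218*8:275*8]
M=np.hstack([A,B]);print(M.shape);cv2.imwrite('pics/i.png',cv2.resize(M,(800,int(800*M.shape[0]/M.shape[1]))))
```

```text
pin [240.47 145.65]
pinX+ [253.89 142.84]
pinX- [226.92 148.49]
ring122 [242.98 169.56]
tab+ [238.16 155.77]
tab- [247.86 182.01]
slot+ [255.22 166.88]
slot- [230.62 172.27]
d/dx [ 3.54293345 -0.86346949] d/dy [-1.06164733 -2.29277862]
(480, 912, 3)
```

View pics/i.png

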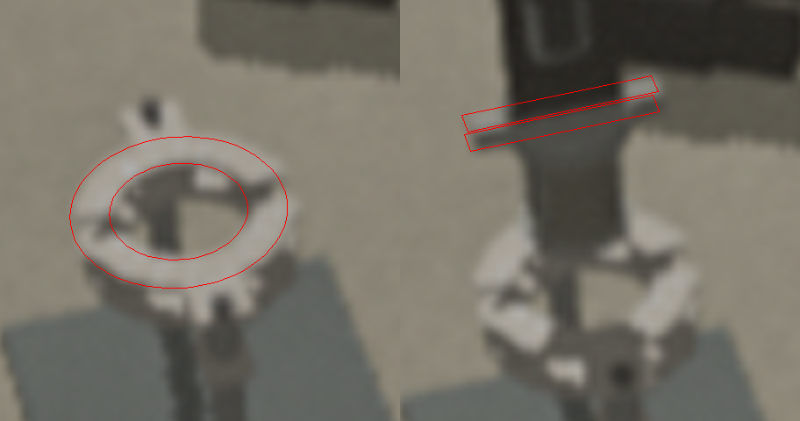

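Run:
```python
from h import *
from scipy.optimize import minimize
s,t=snap("side"),snap("top")
i0={'s':cv2.imread('pics/side1.png'),'t':cv2.imread('pics/top1.png')}
def samp(im,P): return cv2.remap(im,P[:,0].astype(np.float32)[None],P[:,1].astype(np.float32)[None],cv2.INTER_LINEAR)[0]
def pr(p,X): 
    c=X@np.array(p["R"]).T+np.array(p["t"]); k=c@np.array(p["camera_matrix"]).T; return k[:,:2]/k[:,2:]
a=np.linspace(0,2*np.pi,240,endpoint=False)
# keep away from slots (0,pi) and tabs (pi/2,3pi/2)
for n,p in(('s',s),('t',t)):
    im=cv2.GaussianBlur(i0[n].mean(2).astype(np.float32),(0,0),.6)
    def f(c,rs=((26.5,-1),(29.5,1),(42.5,1),(45.5,-1))):
        v=0
        for r,w in rs:
            th=a[(abs(np.sin(a+.048))>.35)&(abs(np.cos(a+.048))>.35)]
            if n=='s': th=th[np.sin(th)>0] if r>40 else th[np.sin(th)<0]   # clean edges only: far outer, near inner
            v+=w*samp(im,pr(p,np.column_stack([c[0]+r*np.cos(th),c[1]+r*np.sin(th),np.full(len(th),122)]))).mean()
        return -v
    r=min((minimize(f,(574.5+dx,158+dy),method='Nelder-Mead') for dx in(-2,2) for dy in(-3,0,3)),key=lambda r:r.fun)
    print(n,r.x.round(2),r.fun)
im=cv2.GaussianBlur(s["img"].mean(2).astype(np.float32),(0,0),.6)
# pin: top face of the two protruding ends (x 27..37.5, y +-5), bright vs around
def g(c):
    v=0
    for sg in(1,-1):
        X=[];W=[]
        for x in np.arange(29,37,.5):
            for y in np.arange(-4.5,5,1): X.append((sg*x,y));W.append(1)
            for y in(-7.,-6.): X.append((sg*x,y));W.append(-2.5)
            for y in(6,7.): X.append((sg*x,y));W.append(-2.5)
        for x in(38.5,39.5,40.5):
            for y in np.arange(-4.5,5,1): X.append((sg*x,y));W.append(-5/2)
        X=np.array(X);W=np.array(W,float)
        Y=np.column_stack([c[0]+X[:,0]*.9988+X[:,1]*.048,c[1]-X[:,0]*.048+X[:,1]*.9988,np.full(len(X),217.2)])
        v+=(W*samp(im,pr(s,Y))).sum()/100
    return -v
r=min((minimize(g,(574+dx,157+dy),method='Nelder-Mead') for dx in(-2,2) for dy in(-3,0,3)),key=lambda r:r.fun)
print('pin',r.x.round(2),r.fun,'robot 573.7 157.2')
```

```text
s [578.35 159.23] -28.6142578125
t [576.72 159.45] -54.746734619140625
pin [625.62 166.06] 57.77393749237061 robot 573.7 157.2
```

Request:
{"op": "send_rows", "data": {"targets": [[1,-0.002,0.0024,0.005,0,0,0],[1,0,0,0.01,0,0,0],[1,0,0,0.01,0,0,0],[1,0,0,0.005,0,0,0],[1,0,0,0.005,0,0,0],[1,0,0,0.005,0,0,0],[1,0,0,0.005,0,0,0],[1,0,0,0.005,0,0,0],[1,0,0,0.005,0,0,0],[1,0,0,0,0,0,0]]}}

```text
time_s: 9.75
eef_pos: [576.1, 160.1, 194.4]
ee_rot: [0.001, 0.024, 1.0, -0.001]
force: [-0.5, -0.8, -4.0]
grip_width: 0.105
grip_force: 59.7
```

Request:
{"op": "send_rows", "data": {"targets": [[1,0,0,0.005,0,0,0],[1,0,0,0.005,0,0,0],[1,0,0,0.004,0,0,0],[1,0,0,0.003,0,0,0],[1,0,0,0.002,0,0,0],[1,0,0,0.001,0,0,0],[1,0,0,0.001,0,0,0],[1,0,0,0.001,0,0,0],[1,0,0,0,0,0,0],[1,0,0,0,0,0,0]]}}

```text
time_s: 11.0
eef_pos: [576.3, 160.1, 172.9]
ee_rot: [0.002, 0.024, 1.0, -0.001]
force: [-0.7, 0.6, -4.6]
grip_width: 0.101
grip_force: 59.8
```

Run:
```python
from h import *
goto(575.6,159.7,165,-.048)
s=snap("side")
k=12;c=cv2.resize(s["img"][140:190,215:270,::-1],None,fx=k,fy=k,interpolation=cv2.INTER_CUBIC)
cv2.imwrite('pics/j.png',c)
```

```text
p [576.3 160.1 172.9] curyaw -0.048 rotvec [-0.0022  0.0037  0.    ] shift after turn mm [ 0.7 -0.4  7.9] F [-0.7  0.6 -4.6] grip 0.101 59.8 t 11.0 j [ 0.08  0.52  1.35 -0.    1.27 -1.45]
```

View pics/j.png

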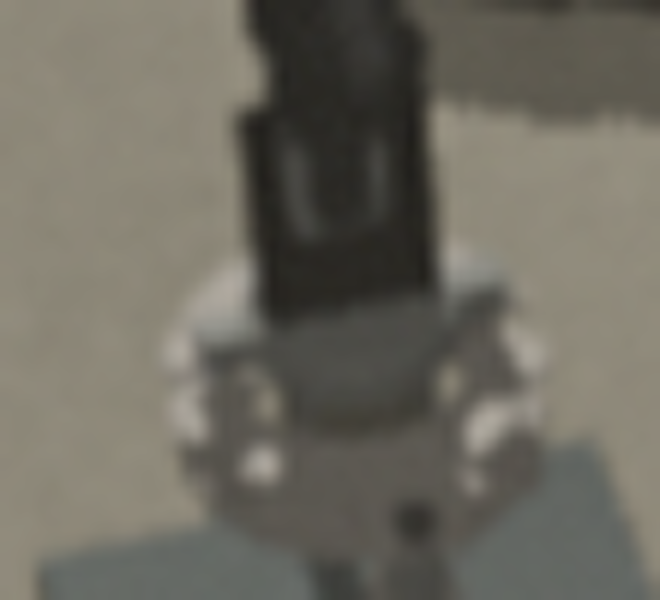

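The side view shows the basket centred over the ring at about crop (355,400), with the pin ends just above the slots. I lower it in small steps and watch the force.

Request:
{"op": "send_rows", "data": {"targets": [[1,0,0,0.001,0,0,0],[1,0,0,0.001,0,0,0],[1,0,0,0.001,0,0,0],[1,0,0,0.001,0,0,0],[1,0,0,0.001,0,0,0],[1,0,0,0.001,0,0,0],[1,0,0,0,0,0,0],[1,0,0,0,0,0,0],[1,0,0,0,0,0,0],[1,0,0,0,0,0,0]]}}

```text
time_s: 12.3
eef_pos: [576.3, 160.1, 166.9]
ee_rot: [0.002, 0.024, 1.0, -0.001]
force: [0.0, 0.4, -4.5]
grip_width: 0.108
grip_force: 59.8
```

Request:
{"op": "send_rows", "data": {"targets": [[1,0,0,0.001,0,0,0],[1,0,0,0.001,0,0,0],[1,0,0,0.001,0,0,0],[1,0,0,0.001,0,0,0],[1,0,0,0,0,0,0],[1,0,0,0,0,0,0],[1,0,0,0,0,0,0],[1,0,0,0,0,0,0],[1,0,0,0,0,0,0],[1,0,0,0,0,0,0]]}}

```text
time_s: 13.55
eef_pos: [576.3, 160.0, 162.9]
ee_rot: [0.002, 0.024, 1.0, -0.001]
force: [1.0, -0.1, -5.5]
grip_width: 0.105
grip_force: 59.8
```

Request:
{"op": "send_rows", "data": {"targets": [[1,0,0,0.001,0,0,0],[1,0,0,0.001,0,0,0],[1,0,0,0.001,0,0,0],[1,0,0,0.001,0,0,0],[1,0,0,0,0,0,0],[1,0,0,0,0,0,0],[1,0,0,0,0,0,0],[1,0,0,0,0,0,0],[1,0,0,0,0,0,0],[1,0,0,0,0,0,0]]}}

```text
time_s: 14.8
eef_pos: [576.3, 160.0, 158.9]
ee_rot: [0.002, 0.024, 1.0, -0.001]
force: [1.4, 0.6, -4.6]
grip_width: 0.103
grip_force: 59.8
```

Request:
{"op": "send_rows", "data": {"targets": [[1,0,0,0.001,0,0,0],[1,0,0,0.001,0,0,0],[1,0,0,0.001,0,0,0],[1,0,0,0.001,0,0,0],[1,0,0,0.001,0,0,0],[1,0,0,0.001,0,0,0],[1,0,0,0.001,0,0,0],[1,0,0,0.001,0,0,0],[1,0,0,0,0,0,0],[1,0,0,0,0,0,0]]}}

```text
time_s: 16.05
eef_pos: [576.4, 160.0, 150.9]
ee_rot: [0.002, 0.024, 1.0, -0.001]
force: [0.0, -0.9, -4.4]
grip_width: 0.109
grip_force: 59.8
```

Request:
{"op": "send_rows", "data": {"targets": [[1,0,0,0.0007,0,0,0],[1,0,0,0.0007,0,0,0],[1,0,0,0.0006,0,0,0],[1,0,0,0,0,0,0],[1,0,0,0,0,0,0],[1,0,0,0,0,0,0],[1,0,0,0,0,0,0],[1,0,0,0,0,0,0],[1,0,0,0,0,0,0],[1,0,0,0,0,0,0]]}}

```text
time_s: 17.3
eef_pos: [576.4, 160.0, 148.9]
ee_rot: [0.002, 0.024, 1.0, -0.001]
force: [0.4, 0.4, -5.0]
grip_width: 0.104
grip_force: 59.8
```

Request:
{"op": "send_rows", "data": {"targets": [[1,0,0,0.0005,0,0,0],[1,0,0,0,0,0,0],[1,0,0,0.0005,0,0,0],[1,0,0,0,0,0,0],[1,0,0,0,0,0,0],[1,0,0,0,0,0,0],[1,0,0,0,0,0,0],[1,0,0,0,0,0,0],[1,0,0,0,0,0,0],[1,0,0,0,0,0,0]]}}

```text
time_s: 18.55
eef_pos: [576.5, 160.1, 148.6]
ee_rot: [0.002, 0.024, 1.0, -0.001]
force: [-3.6, -0.8, 4.2]
grip_width: 0.113
grip_force: 61.4
```

The pin now rests on the ledge: contact at TCP z 148.6, about 9 N. I ease off slightly and start the clockwise twist.

Request:
{"op": "send_rows", "data": {"targets": [[1,0,0,-0.0002,0,0,0],[1,0,0,0,0,0,0.03],[1,0,0,0,0,0,0.04],[1,0,0,0,0,0,0.04],[1,0,0,0,0,0,0.04],[1,0,0,0,0,0,0.04],[1,0,0,0,0,0,0.04],[1,0,0,0,0,0,0.04],[1,0,0,0,0,0,0],[1,0,0,0,0,0,0]]}}

```text
time_s: 19.8
eef_pos: [577.1, 160.2, 148.6]
ee_rot: [0.003, 0.158, 0.987, -0.0]
force: [2.6, 0.2, 3.9]
grip_width: 0.105
grip_force: 61.4
```

Run:
```python
from h import *
goto(576.5,160,148,-.048); print(ctrl.sense()["wrist_torque"])
```

```text
p [577.1 160.2 148.6] curyaw -0.318 rotvec [-0.0007  0.0061 -0.2699] shift after turn mm [ 0.6 -0.2  0.6] F [2.6 0.2 3.9] grip 0.105 61.4 t 19.8 j [ 0.08  0.54  1.38 -0.    1.21 -1.18]
[ 0.2760422  -0.23002483 -0.05031462]
```

Request:
{"op": "send_rows", "data": {"targets": [[1,0,0,0,0,0,0.03],[1,0,0,0,0,0,0.03],[1,0,0,0,0,0,0.02],[1,0,0,0,0,0,0.02],[1,0,0,0,0,0,0],[1,0,0,0,0,0,0],[1,0,0,0,0,0,0],[1,0,0,0,0,0,0],[1,0,0,0,0,0,0],[1,0,0,0,0,0,0]]}}

```text
time_s: 21.05
eef_pos: [576.9, 160.1, 148.6]
ee_rot: [0.003, 0.207, 0.978, -0.0]
force: [0.5, 1.0, 5.5]
grip_width: 0.109
grip_force: 61.4
```

Run:
```python
from h import *
goto(576.5,160,148,-.048); print(ctrl.sense()["wrist_torque"])
```

```text
p [576.9 160.1 148.6] curyaw -0.417 rotvec [-0.0008  0.0057 -0.3695] shift after turn mm [ 0.4 -0.2  0.6] F [0.5 1.  5.5] grip 0.109 61.4 t 21.05 j [ 0.08  0.54  1.38 -0.    1.21 -1.08]
[ 0.21626041 -0.04334575  0.07266018]
```

Request:
{"op": "send_rows", "data": {"targets": [[1,0,0,-0.0002,0,0,0.01],[1,0,0,0,0,0,0.01],[1,0,0,0,0,0,0.01],[1,0,0,0,0,0,0.01],[1,0,0,0,0,0,0.01],[1,0,0,0,0,0,0.01],[1,0,0,0,0,0,0.01],[1,0,0,0,0,0,0.01],[1,0,0,0,0,0,0],[1,0,0,0,0,0,0]]}}

```text
time_s: 22.3
eef_pos: [576.7, 160.1, 148.6]
ee_rot: [0.002, 0.246, 0.969, -0.001]
force: [-0.2, 0.2, 5.8]
grip_width: 0.104
grip_force: 61.4
```

Request:
{"op": "send_rows", "data": {"targets": [[1,0,0,0,0,0,0.01],[1,0,0,0,0,0,0.01],[1,0,0,0,0,0,0.01],[1,0,0,0,0,0,0.01],[1,0,0,0,0,0,0.01],[1,0,0,0,0,0,0.01],[1,0,0,0,0,0,0.01],[1,0,0,0,0,0,0.01],[1,0,0,0,0,0,0],[1,0,0,0,0,0,0]]}}

```text
time_s: 23.55
eef_pos: [576.7, 160.1, 148.6]
ee_rot: [0.003, 0.285, 0.959, -0.0]
force: [0.8, 0.7, 5.4]
grip_width: 0.111
grip_force: 61.4
```

Request:
{"op": "send_rows", "data": {"targets": [[1,0,0,0,0,0,0.01],[1,0,0,0,0,0,0.01],[1,0,0,0,0,0,0.01],[1,0,0,0,0,0,0.01],[1,0,0,0,0,0,0.01],[1,0,0,0,0,0,0.01],[1,0,0,0,0,0,0.01],[1,0,0,0,0,0,0.01],[1,0,0,0,0,0,0],[1,0,0,0,0,0,0]]}}

```text
time_s: 24.8
eef_pos: [576.7, 160.0, 148.6]
ee_rot: [0.003, 0.323, 0.946, -0.0]
force: [0.6, 0.8, 6.3]
grip_width: 0.103
grip_force: 61.4
```

Request:
{"op": "send_rows", "data": {"targets": [[1,0,0,0,0,0,0.01],[1,0,0,0,0,0,0.01],[1,0,0,0,0,0,0.01],[1,0,0,0,0,0,0.01],[1,0,0,0,0,0,0.01],[1,0,0,0,0,0,0.01],[1,0,0,0,0,0,0.01],[1,0,0,0,0,0,0.01],[1,0,0,0,0,0,0],[1,0,0,0,0,0,0]]}}

```text
time_s: 26.05
eef_pos: [576.7, 160.0, 148.6]
ee_rot: [0.002, 0.361, 0.933, -0.0]
force: [-0.4, 1.0, 5.6]
grip_width: 0.111
grip_force: 61.4
```

Request:
{"op": "send_rows", "data": {"targets": [[1,0,0,0,0,0,0.01],[1,0,0,0,0,0,0.01],[1,0,0,0,0,0,0.01],[1,0,0,0,0,0,0.01],[1,0,0,0,0,0,0.01],[1,0,0,0,0,0,0.01],[1,0,0,0,0,0,0.01],[1,0,0,0,0,0,0.01],[1,0,0,0,0,0,0],[1,0,0,0,0,0,0]]}}

```text
time_s: 27.3
eef_pos: [576.6, 160.0, 148.6]
ee_rot: [0.002, 0.398, 0.918, -0.0]
force: [-0.1, 0.1, 6.6]
grip_width: 0.102
grip_force: 61.4
```

Request:
{"op": "send_rows", "data": {"targets": [[1,0,0,0,0,0,0.01],[1,0,0,0,0,0,0.01],[1,0,0,0,0,0,0.01],[1,0,0,0,0,0,0.01],[1,0,0,0,0,0,0.01],[1,0,0,0,0,0,0.01],[1,0,0,0,0,0,0.01],[1,0,0,0,0,0,0.01],[1,0,0,0,0,0,0],[1,0,0,0,0,0,0]]}}

```text
time_s: 28.55
eef_pos: [576.2, 159.5, 148.3]
ee_rot: [0.002, 0.434, 0.901, -0.001]
force: [-0.8, -2.2, 5.0]
grip_width: 0.106
grip_force: 61.4
```

Request:
{"op": "send_rows", "data": {"targets": [[1,0,0,0,0,0,0.01],[1,0,0,0,0,0,0.01],[1,0,0,0,0,0,0.01],[1,0,0,0,0,0,0],[1,0,0,0,0,0,0],[1,0,0,0,0,0,0],[1,0,0,0,0,0,0],[1,0,0,0,0,0,0],[1,0,0,0,0,0,0],[1,0,0,0,0,0,0]]}}

```text
time_s: 29.8
eef_pos: [575.9, 159.1, 148.2]
ee_rot: [0.002, 0.448, 0.894, -0.002]
force: [-3.0, -5.0, 6.6]
grip_width: 0.106
grip_force: 61.5
```

Request:
{"op": "send_rows", "data": {"targets": [[1,0,-0.0005,0,0,0,0],[1,0,-0.0005,0,0,0,0],[1,0,-0.0005,0,0,0,0],[1,0,0,0,0,0,0.01],[1,0,0,0,0,0,0.01],[1,0,0,0,0,0,0],[1,0,0,0,0,0,0],[1,0,0,0,0,0,0],[1,0,0,0,0,0,0],[1,0,0,0,0,0,0]]}}

```text
time_s: 31.05
eef_pos: [575.3, 159.0, 148.3]
ee_rot: [0.002, 0.456, 0.89, -0.0]
force: [2.0, -4.5, 5.0]
grip_width: 0.105
grip_force: 61.3
```

Run:
```python
from h import *
goto(576.5,160,148,-.95); s,p,R=pose();print(s["wrist_torque"],'F tool',R.T@s["force"])
```

```text
p [575.3 159.  148.3] curyaw -0.948 rotvec [0.0015 0.0042 0.0019] shift after turn mm [0.1 1.6 0.3] F [ 2.  -4.5  5. ] grip 0.105 61.3 t 31.05 j [ 0.07  0.54  1.39 -0.    1.21 -0.55]
[-0.65281075 -0.1028889   0.18605834] F tool [-4.86981805 -0.9626829  -5.02516489]
```

Request:
{"op": "send_rows", "data": {"targets": [[1,-0.0004,0,0,0,0,0],[1,-0.0004,0,0,0,0,0],[1,-0.0004,0,0,0,0,0],[1,0,0,0,0,0,0],[1,0,0,0,0,0,0],[1,0,0,0,0,0,0.01],[1,0,0,0,0,0,0.01],[1,0,0,0,0,0,0],[1,0,0,0,0,0,0],[1,0,0,0,0,0,0]]}}

```text
time_s: 32.3
eef_pos: [575.6, 158.7, 148.1]
ee_rot: [0.002, 0.465, 0.885, 0.0]
force: [-1.3, 3.0, 3.4]
grip_width: 0.108
grip_force: 61.2
```

Run:
```python
from h import *
goto(576.5,160,148,-.95); s,p,R=pose();print(s["wrist_torque"],'F tool',R.T@s["force"])
p=snap("side");c=cv2.resize(p["img"][140:190,215:270,::-1],None,fx=12,fy=12,interpolation=cv2.INTER_CUBIC);cv2.imwrite('pics/k.png',c)
```

```text
p [575.6 158.7 148.1] curyaw -0.968 rotvec [ 0.0015  0.0029 -0.0179] shift after turn mm [0.6 1.5 0.1] F [-1.3  3.   3.4] grip 0.108 61.2 t 32.3 j [ 0.07  0.54  1.38 -0.    1.21 -0.53]
[0.75233147 0.41945209 0.17855501] F tool [ 3.21247986  0.68175238 -3.42902164]
```

View pics/k.png

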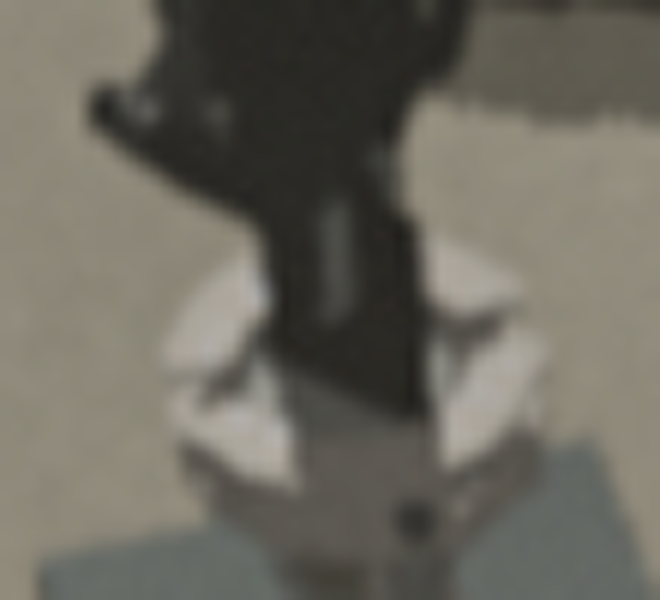

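The side view shows the blade turned and still centred in the ring at crop (350,390). TCP z has come down a little, and the side forces have mostly gone. I continue in small steps.

Request:
{"op": "send_rows", "data": {"targets": [[1,0.0003,0,0.0002,0,0,0.01],[1,0,0,0,0,0,0.01],[1,0,0,0,0,0,0.01],[1,0,0,0,0,0,0.01],[1,0,0,0,0,0,0],[1,0,0,0,0,0,0],[1,0,0,0,0,0,0],[1,0,0,0,0,0,0],[1,0,0,0,0,0,0],[1,0,0,0,0,0,0]]}}

```text
time_s: 33.6
eef_pos: [576.3, 158.7, 147.6]
ee_rot: [0.003, 0.483, 0.876, 0.0]
force: [3.8, 4.8, -1.9]
grip_width: 0.104
grip_force: 60.2
```

Run:
```python
from h import *
goto(576.5,160,148,-.95); s,p,R=pose();print(s["wrist_torque"],'F tool',R.T@s["force"],'z of tool',R[:,2])
```

```text
p [576.3 158.7 147.6] curyaw -1.008 rotvec [ 0.0031  0.0043 -0.0585] shift after turn mm [ 1.   1.  -0.4] F [ 3.8  4.8 -1.9] grip 0.104 60.2 t 33.6 j [ 0.07  0.54  1.38 -0.    1.21 -0.49]
[ 1.05454897 -0.85532564  0.17297305] F tool [2.06463059 5.7892764  1.87778337] z of tool [ 0.0049759  -0.00179109 -0.99998602]
```

Request:
{"op": "send_rows", "data": {"targets": [[1,0,0.0005,0,0,0,0],[1,0,0.0005,0,0,0,0],[1,0,0,0.0003,0,0,0],[1,0,0,0.0003,0,0,0],[1,0,0,0.0003,0,0,0],[1,0,0,0,0,0,0],[1,0,0,0,0,0,0],[1,0,0,0,0,0,0],[1,0,0,0,0,0,0],[1,0,0,0,0,0,0]]}}

```text
time_s: 34.85
eef_pos: [576.6, 158.9, 147.1]
ee_rot: [0.002, 0.483, 0.876, -0.0]
force: [3.4, 0.8, -3.8]
grip_width: 0.103
grip_force: 59.9
```

Run:
```python
from h import *
goto(576.5,160,148,-.95); s,p,R=pose();print(s["wrist_torque"],'F tool',R.T@s["force"],'z of tool',R[:,2])
```

```text
p [576.6 158.9 147.1] curyaw -1.008 rotvec [ 0.0015  0.0041 -0.058 ] shift after turn mm [ 1.   0.6 -0.9] F [ 3.4  0.8 -3.8] grip 0.103 59.9 t 34.85 j [ 0.07  0.54  1.38 -0.    1.21 -0.49]
[ 0.37298086 -0.76003594  0.14996445] F tool [-1.07051889  3.28843258  3.81721111] z of tool [ 0.00351611 -0.00252435 -0.99999063]
```

The pin is dropping into the notches (Fz is back to about the basket's weight). I lower further.

Request:
{"op": "send_rows", "data": {"targets": [[1,0,0.0005,0.0003,0,0,0],[1,0,0,0.0004,0,0,0],[1,0,0,0.0004,0,0,0],[1,0,0,0.0004,0,0,0],[1,0,0,0.0004,0,0,0],[1,0,0,0.0004,0,0,0],[1,0,0,0,0,0,0],[1,0,0,0,0,0,0],[1,0,0,0,0,0,0],[1,0,0,0,0,0,0]]}}

```text
time_s: 36.1
eef_pos: [576.9, 159.2, 144.8]
ee_rot: [0.002, 0.483, 0.876, -0.0]
force: [0.6, -0.2, -5.7]
grip_width: 0.107
grip_force: 59.8
```

Request:
{"op": "send_rows", "data": {"targets": [[1,0,0,0.0004,0,0,0],[1,0,0,0.0004,0,0,0],[1,0,0,0.0004,0,0,0],[1,0,0,0.0004,0,0,0],[1,0,0,0.0004,0,0,0],[1,0,0,0.0003,0,0,0],[1,0,0,0,0,0,0],[1,0,0,0,0,0,0],[1,0,0,0,0,0,0],[1,0,0,0,0,0,0]]}}

```text
time_s: 37.35
eef_pos: [577.0, 159.2, 142.7]
ee_rot: [0.002, 0.483, 0.876, -0.0]
force: [-1.3, 0.2, -2.5]
grip_width: 0.104
grip_force: 60.2
```

The pin is on the notch floor. I release and lift.

Request:
{"op": "send_rows", "data": {"targets": [[0.7,0,0,0,0,0,0],[0.5,0,0,0,0,0,0],[0.3,0,0,0,0,0,0],[0.1,0,0,0,0,0,0],[0,0,0,0,0,0,0],[0,0,0,-0.01,0,0,0],[0,0,0,-0.02,0,0,0],[0,0,0,-0.03,0,0,0],[0,0,0,-0.03,0,0,0],[0,0,0,-0.03,0,0,0]]}}

```text
time_s: 38.6
eef_pos: [576.5, 159.5, 264.4]
ee_rot: [0.003, 0.483, 0.876, 0.0]
force: [0.1, -1.2, 0.9]
grip_width: 0.503
grip_force: 0.0
```

Run:
```python
from h import *
goto(576.5,160,148,-.95)
p=snap("side");c=cv2.resize(p["img"][120:190,205:275,::-1],None,fx=8.5,fy=8.5,interpolation=cv2.INTER_CUBIC);cv2.imwrite('pics/l.png',c)
```

```text
p [576.5 159.5 264.4] curyaw -1.008 rotvec [ 0.0024  0.0044 -0.058 ] shift after turn mm [  0.4   0.3 116.4] F [ 0.1 -1.2  0.9] grip 0.503 0.0 t 38.6 j [ 0.08  0.46  1.21 -0.    1.47 -0.49]
```

View pics/l.png

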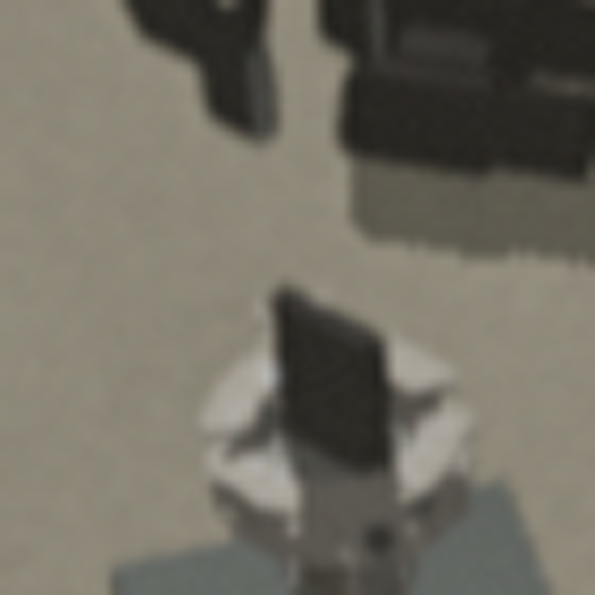

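The basket hangs upright in the ring, with the blade at crop (335,380), and the gripper is clear above it. I hand it in.

```bash
python3 -c "
from rig import ctrl
print(ctrl.finish_job())"
```

```text
the job is handed in; nothing more can be done
None
```

The basket hangs upright with its pin down in the locking notches and the gripper clear. I handed the job in at about 39 s of the 72 s allowed; the hand-in gave no verdict.

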